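Put away drawer knobs and a handle in the revolving hardware tray

TASK

Put away the three loose wooden fittings. First turn the revolving tray by the wooden bar on top until its empty compartment squarely faces the opening in the clear cover, then put both round drawer knobs into that compartment through the opening and leave the tray facing that way; the bar-shaped drawer handle goes flat into the shallow plywood tray, before or after. Do not shift or tip anything else on the bench.

Things in the scene. Friction and masses are not known exactly. Their poses are not given: they have to be found in the camera images.
- stand: fixed plywood stand, 250 x 250 mm, carrying the revolving tray under a clear cover 5 mm thick, top 51 mm above the bench. Origin: centre of its underside, on the turning axis. The cover has a notch from the front edge (125 mm from the axis, at the stand's -x) to 30 mm from the axis, 110 mm wide in y; 14 mm posts under the corners
- opening (a point): middle of the notch in the cover, at the level of the cover's upper face, 75 mm from the axis on the stand's -x side; its axes are the stand's
- carousel (a joint): angle of the round wooden revolving tray against the stand, rad, positive counter-clockwise from above; 0 when the empty compartment squarely faces the opening; range -3.1 to 3.1, friction 0.05 N m, stays where left. 230 mm across, three 120 degree compartments (empty, dowel pins, brass screws); floors 14 mm, 4 mm dividers and 3 mm wall 40 mm above the bench
- bay (a point): point on the floor of the empty compartment, on its middle line, 70 mm from the turning axis; moves with the tray. Its -x axis points outward from the turning axis
- turn_grip (a point): on the turning axis, 85 mm above the bench, in the upright dark wooden bar that turns the tray: 46 mm long, 12 mm wide, from 57 to 97 mm above the bench, standing free above the cover. The bar lies across the empty compartment's middle line: along this point's y axis. Turns with the tray
- knob_a: a turned wooden drawer knob, mushroom shaped: 29 mm high, foot 24 mm across, round head 34 mm across between 16 and 24 mm above the foot; stands upright on its foot on the bench at the start. about 25 g. Origin: centre of its underside; z up through the head
- knob_b: the second one of the same kind: a turned wooden drawer knob, mushroom shaped: 29 mm high, foot 24 mm across, round head 34 mm across between 16 and 24 mm above the foot; stands upright on its foot on the bench at the start. about 25 g. Origin: centre of its underside; z up through the head
- knob_a_mid (a point): middle of knob_a, on its axis, 14.5 mm from its underside
- knob_b_mid (a point): middle of knob_b, likewise
- pull: bar-shaped wooden drawer handle, 70 mm long (x), 14 mm wide (y), 24 mm high: a 10 mm thick bar on two feet 12 mm long and 14 mm high centred 27 mm either side of the middle, standing on its feet at the start, about 40 g. Origin: centre of its underside
- pull_mid (a point): middle of the handle, 12 mm above its underside
- tray_in (a point): centre of the inner floor of the shallow open plywood tray, 5 mm above the bench; tray fixed, 130 mm (x) by 150 mm (y) outside, 28 mm high, walls 5 mm. Its axes lie along the tray's sides
- dowel_end: bystander: a short plain offcut of round dowel, standing, 24 mm across and 45 mm high, to be left alone
- sanding_block: bystander: a cork sanding block with a grey face, 92 x 52 x 28 mm, to be left alone
- screw_tin: bystander: an open steel tin, 72 mm across and 50 mm high, to be left alone
- glue: bystander: a yellow glue bottle, 56 mm across and 150 mm high, to be left alone
- hammer: bystander: a hammer lying on the bench, to be left alone
- screwdriver: bystander: a screwdriver lying on the bench, to be left alone
- tape_measure: bystander: an orange tape measure, 65 x 60 x 38 mm, to be left alone
Mind the look-alikes: they are no part of the job. What is shaped like the knob_b but pink is not meant. Leave any purple look-alike of the pull alone.

How it is judged:
By the outcome, as a careful person would: the job done as asked, in the order asked, and still so for the second after the job is handed in, with the robot touching nothing.
It also fails if it takes over 72 s, if anything falls off the work surface, if the arm or the gripper's body presses on something with over 40 N, if the wrist force passes 120 N, or if a joint passes its speed limit or range.

ROBOT

A 6-joint arm with a two-finger parallel gripper is mounted at the origin on the work surface. World frame = base frame: x ahead of the robot, y to its left, z up, the work surface at z = 0. Lengths are in m, angles in rad, forces in N, time in s.
With the tool pointing down it reaches from about 0.35 to 0.775 m from the base axis. Payload 5.5 kg.
Tool frame: the origin (TCP) lies between the finger pads; the fingertips stand 11 mm ahead of it and the grasp point (between the pads) lies 8 mm behind it (tips_ahead is the distance from the TCP to the fingertips, in m); z points along the fingers, y is the line along which they close (so a half turn about z gives the same grasp; the last joint's range is limited). The gripper opens to 85 mm and grips with 20 to 120 N. Pads are 22 mm wide; open, the fingers measure 114 mm over their backs; the gripper's body (76 mm by 85 mm) begins 54 mm behind the grasp point. The pads swing forward as they close: fully open they stand 13 mm farther back than shut.
Start: joints at [-1.441, 0.313, 0.046, 1.304, 0, 1.431], TCP at [0.153, -0.554, 0.242] pointing down, gripper open.
Joint ranges: [-2.76, 2.76], [-0.86, 1.69], [-1.03, 1.26], [-2.2, 2.34], [-1.47, 1.5], [-3.14, 3.14]. Speed limits (rad/s): [2.57, 2.57, 3.14, 3.14, 3.14, 3.14].

INTERFACE

Orientations are given as a unit quaternion [w, x, y, z].
In Python, from workcell import * gives the robot as it stands. The module is installed in compiled form; this text tells all that it offers.
- The arm moves only by the tool jog_arm, never from a script. Its argument "moves" is a list of rows, each an object with "fingers": the closure, from 0 (fully open) to 1 (shut); "slide": the shift along the tool's x, y, z in mm, a list of three; "angular": the turn, a rotation vector about the tool's x, y, z in degrees, a list of three. A call has 1 to 10 rows; each row is the pose to reach, as a shift and turn from the pose commanded when the call began, along the tool's axes at that moment; what a row does not reach only later rows make up. A row lasts 1/12 s, in which the tool goes at most 41.7 mm and 7.16 degrees, less where a joint would pass 70% of its speed; a pose out of reach is approached as far as the arm can. A call with a gripper value outside its range is refused whole. The fingers move at their own pace and stop on an object; "squeeze" is the grip in N (left out, the last holds). Time passes only in rows, so rows that repeat a pose let the fingers close. It gives the time, the measured TCP pose, the force, the opening and the grip force at its end, in the units of the state.
- get_state(): the state, without advancing time (a new reading comes with each control period).
- read_camera(name): name is "scene" or "top" or "wrist"; returns a dict with "color" (420x560x3 uint8, red, green, blue), "fovy" (degrees; the focal length in pixels is half the picture's height over the tangent of half this angle, whatever the lens; pixels are square), "cx", "cy" (the principal point, pixels), "D" ([k1, k2, p1, p2, k3] as OpenCV has them; the pictures are not rectified), "world_from_camera" (4x4, takes a point from camera to world coordinates); the wrist camera has in their place "tool_from_camera" (4x4, takes a point from camera to tool coordinates, whose origin is the TCP and whose axes are the flange's). Camera axes: x right, y down, z forward; pixel columns grow to the right and rows downward; lengths in m; the calibration is good to about 2 mm. A picture is of the moment at which its call begins: read the wrist's pose just before it. There is no depth.
- hand_in(): hands the job in; it is judged then, once.
Trained networks look in a picture, given as the dict that the camera call returned (one of the last four; its "shot" number tells which), for a name from the list of things; names that differ only in an ending like _2 or _b are one class to them, and where a whole thing is asked for, a point or a joint stands for the part that bears it (a point fixed in the world has none). Each returns a list of dicts, best first, with "p" (0 to 1); they miss things now and then, are a little off and sometimes report something else, mostly with a low value. They report only what shows in the picture. A call takes as long as a camera call. They do not tell look-alikes from the thing itself.
- look_for(target, picture): "point" ([column, row] in pixels, amid what is visible of it).
- tip_of(target, picture): "point" ([column, row] in pixels: a listed point, or the origin of a listed thing).
The state is a dict: "clock": time; "joint_pos": joint angles; "qvel": joint speeds; "tau": joint torques, N m; "tcp_pos": TCP position; "orientation": TCP orientation; "wrist_force": force on the tool from outside, world axes, zero at the start; "ft_torque": the same for the moment, N m; "finger_gap": finger opening in m; "grip_force": force on a finger pad.
Only numpy, scipy, OpenCV 4.12 (cv2) and the standard library are available. Lean on these libraries where they do the work, as an engineer would, in place of code of your own. Each camera call takes 0.05 s, during which the arm holds its last target. There are 200 camera calls.

## Working session

There is one attempt and no reset: what is moved stays moved. The work goes in short steps, Python scripts to look and compute and a tool call to move; the robot and the scene stay as the last step left them, time stands still between calls to the robot, and variables do not carry over. Pictures are saved under pics/ and viewed, at most 10 in all, crops included, and the job is handed in when it is done.

Besides the shell and the picture viewer there is one more tool, called after "Request:" as name([rows], argument=value, ...), one row to a line, values as JSON. jog_arm: Moves the arm, as the interface text tells. Its arguments: {"type":"object","properties":{"moves":{"type":"array","items":{"type":"object","properties":{"fingers":{"type":"number"},"slide":{"type":"array","items":{"type":"number"}},"angular":{"type":"array","items":{"type":"number"}}}}},"squeeze":{"type":"number"}},"required":["moves"]}

```bash
mkdir -p pics; cat > h.py <<'E'
from workcell import *
import numpy as np, cv2
from scipy.spatial.transform import Rotation as R
def snap(n):
    s=get_state(); p=read_camera(n); return p,s
def cam(p,s):
    if 'world_from_camera' in p: T=np.array(p['world_from_camera'])
    else:
        q=s['orientation']; W=np.eye(4); W[:3,:3]=R.from_quat([q[1],q[2],q[3],q[0]]).as_matrix(); W[:3,3]=s['tcp_pos']
        T=W@np.array(p['tool_from_camera'])
    f=p['color'].shape[0]/2/np.tan(np.radians(p['fovy'])/2)
    K=np.array([[f,0,p['cx']],[0,f,p['cy']],[0,0,1.]])
    return T,K,np.array(p['D'],float)
def toz(p,s,px,z):
    T,K,D=cam(p,s)
    u=cv2.undistortPoints(np.array([[px]],float),K,D)[0,0]
    d=T[:3,:3]@np.array([u[0],u[1],1]); o=T[:3,3]
    return (o+d*(z-o[2])/d[2])[:2]
def proj(p,s,X):
    T,K,D=cam(p,s); Ti=np.linalg.inv(T)
    return cv2.projectPoints(np.array([X],float),cv2.Rodrigues(Ti[:3,:3])[0],Ti[:3,3],K,D)[0].reshape(-1,2)
def save(p,name,scale=1,crop=None):
    c=cv2.cvtColor(p['color'],cv2.COLOR_RGB2BGR)
    if crop: c=c[crop[1]:crop[3],crop[0]:crop[2]]
    cv2.imwrite('pics/'+name+'.png',cv2.resize(c,None,fx=scale,fy=scale,interpolation=cv2.INTER_CUBIC))
E
python3 - <<'E'
from h import *
np.set_printoptions(precision=4,suppress=True)
Z=dict(stand=0.051,opening=.051,bay=.014,turn_grip=.085,knob_a_mid=.0145,knob_b_mid=.0145,pull_mid=.012,tray_in=.005)
for n in ['top','scene']:
    p,s=snap(n); save(p,n,1.4)
    T,K,D=cam(p,s); print(n,T[:3,3],K[0,0])
    for t in Z:
        if t=='stand':continue
        for r in tip_of(t,p)[:4]: print(t,np.round(r['point']),round(r['p'],2),toz(p,s,r['point'],Z[t]))
print(get_state())
E
```

```text
top [ 0.316  -0.0032  1.4285] 533.3697219373087
opening [215. 210.] 0.65 [0.5343 0.1204]
opening [326. 262.] 0.24 [ 0.3945 -0.1657]
bay [241. 200.] 0.79 [0.568  0.0529]
turn_grip [219. 182.] 0.84 [0.6007 0.1057]
turn_grip [219. 187.] 0.67 [0.59   0.1063]
turn_grip [240. 200.] 0.22 [0.5544 0.0544]
knob_a_mid [399. 263.] 0.41 [ 0.3906 -0.3616]
knob_b_mid [327. 262.] 0.7 [ 0.3952 -0.1723]
knob_b_mid [320. 284.] 0.57 [ 0.3387 -0.1494]
pull_mid [118. 243.] 0.75 [0.4584 0.3813]
pull_mid [ 87. 251.] 0.51 [0.4379 0.46  ]
tray_in [366. 180.] 0.93 [ 0.6177 -0.2866]
scene [ 1.1225 -0.9739  1.2315] 536.9659201634523
opening [294. 191.] 0.59 [0.5254 0.1255]
opening [203. 239.] 0.56 [ 0.4084 -0.1948]
opening [375. 224.] 0.28 [0.8053 0.1376]
bay [292. 216.] 0.84 [0.5605 0.0606]
bay [266. 155.] 0.67 [0.328  0.2667]
bay [162. 282.] 0.25 [ 0.3878 -0.3609]
turn_grip [313. 197.] 0.82 [0.6048 0.1055]
knob_a_mid [289. 216.] 0.48 [0.5525 0.0548]
knob_a_mid [165. 279.] 0.47 [ 0.3872 -0.3488]
knob_b_mid [195. 229.] 0.58 [ 0.3408 -0.1509]
knob_b_mid [204. 243.] 0.44 [ 0.3953 -0.1805]
pull_mid [321. 138.] 0.57 [0.4445 0.4612]
pull_mid [313. 152.] 0.43 [0.4593 0.3781]
tray_in [247. 304.] 0.95 [ 0.6252 -0.2873]
tray_in [302. 318.] 0.45 [ 0.7737 -0.2453]
tray_in [162. 282.] 0.25 [ 0.3805 -0.3572]
tray_in [166. 342.] 0.23 [ 0.5155 -0.4993]
{'clock': 0.8, 'joint_pos': array([-1.4406,  0.3132,  0.0461,  1.3036,  0.    ,  1.4312]), 'qvel': array([ 0.0023,  0.0028, -0.0019, -0.0014, -0.0011,  0.0014]), 'tau': array([ -0.0007, -48.0388,  29.8796,  -0.0003,  -0.0002,   0.    ]), 'tcp_pos': array([ 0.1533, -0.5542,  0.2424]), 'orientation': array([0.0001, 0.9909, 0.1345, 0.    ]), 'wrist_force': array([-0.4816,  0.4668,  0.5036]), 'ft_torque': array([-0.0061,  0.0397, -0.0285]), 'grip_force': 0.0, 'finger_gap': 0.08533348690877678}
```

View pics/top.png

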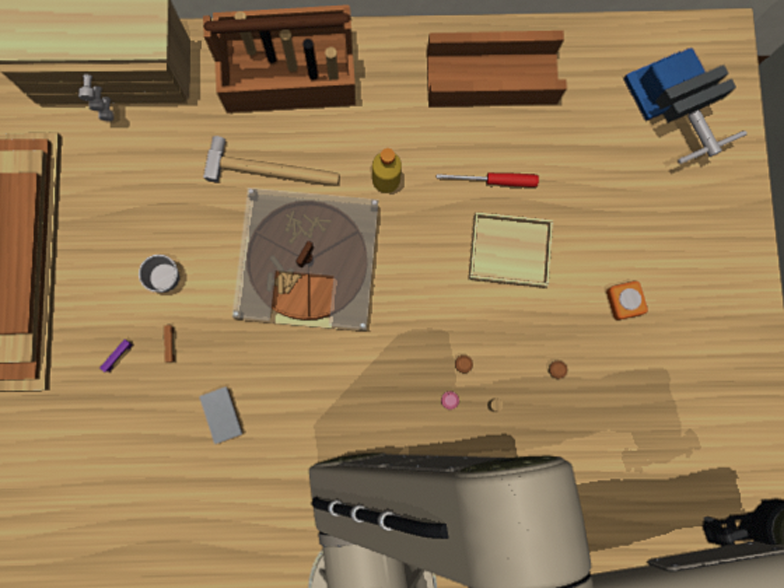

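View pics/scene.png

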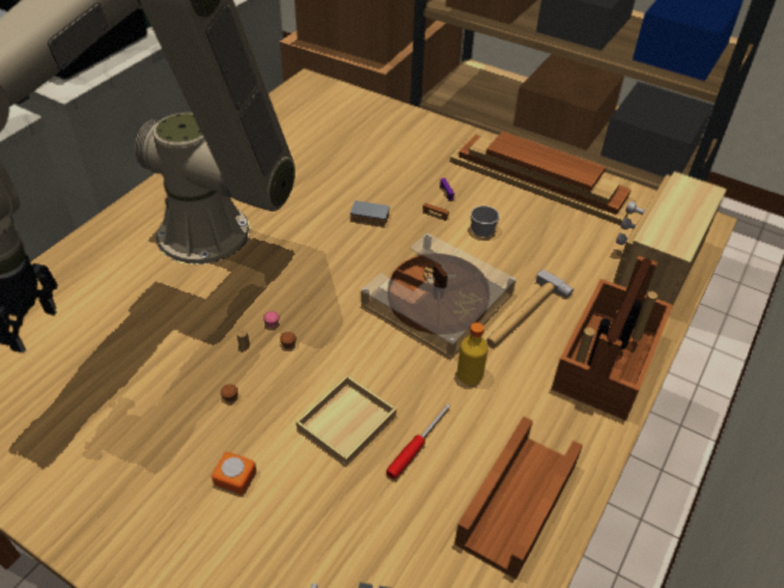

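```bash
cat >> h.py <<'E'
np.set_printoptions(precision=4,suppress=True)
def yaw(s):
    q=s['orientation']; M=R.from_quat([q[1],q[2],q[3],q[0]]).as_matrix(); return np.degrees(np.arctan2(M[1,0],M[0,0]))
def goto(xyz,yw,s=None):
    "slide (mm) and angular (deg) from the present pose to a TCP pose with the tool straight down"
    s=s or get_state(); q=s['orientation']; r=R.from_quat([q[1],q[2],q[3],q[0]])
    t=R.from_euler('z',yw,degrees=True)*R.from_euler('x',180,degrees=True)
    print('slide',np.round(r.inv().apply(np.array(xyz)-s['tcp_pos'])*1000,1),'ang',np.round(np.degrees((r.inv()*t).as_rotvec()),1),'from yaw',round(yaw(s),1))
E
python3 - <<'E'
from h import *
p,s=snap('top')
C=[toz(p,s,np.array(c)/1.4,.051) for c in [(253,195),(375,204),(364,328),(238,315)]]
print(C,np.mean(C,0))
for a,b in [(3,0),(2,1)]: d=C[b]-C[a]; print(np.degrees(np.arctan2(d[1],d[0])))
for a,b in [(0,1),(3,2)]: d=C[a]-C[b]; print(np.degrees(np.arctan2(d[1],d[0]))-90)
for a in [(300,265),(312,243)]: print(toz(p,s,np.array(a)/1.4,.097))
T=[toz(p,s,np.array(c)/1.4,.028) for c in [(475,214),(552,221),(548,286),(470,278)]]; print('tray',T,np.mean(T,0))
for a in [(167,326),(171,361)]: print('pull',toz(p,s,np.array(a)/1.4,.024))
w,s=snap('wrist'); print(w['tool_from_camera'],w['fovy'],w['cx'],w['cy'])
goto([.53,.09,.27],151)
E
```

```text
[array([0.7274, 0.2107]), array([ 0.7057, -0.0211]), array([0.4688, 0.0041]), array([0.4977, 0.237 ])] [0.5999 0.1077]
-6.532469989092157
-6.071959191323087
-5.349866040801942
-7.0617746997775015
[0.5808 0.1178]
[0.6213 0.0958]
tray [array([ 0.6886, -0.2143]), array([ 0.6718, -0.3621]), array([ 0.5449, -0.3471]), array([ 0.5632, -0.1995])] [ 0.6171 -0.2808]
pull [0.4831 0.3743]
pull [0.4173 0.3652]
[[ 0.0002 -0.9444 -0.3287  0.0848]
 [ 1.      0.0002  0.0001  0.0003]
 [-0.     -0.3287  0.9444 -0.1311]
 [ 0.      0.      0.      1.    ]] 59.16905612858227 272.05596518034696 211.67526002813403
slide [ 534.8 -520.5  -27.8] ang [   0.     0.  -135.5] from yaw 15.5
```

```bash
python3 -c "
from h import *
goto([.60,.107,.25],151)"
```

```text
slide [ 606.8 -518.3   -7.8] ang [   0.     0.  -135.5] from yaw 15.5
```

Request:
jog_arm([
  {"fingers": 0.3, "slide": [607, -518, -8], "angular": [0, 0, -135.5]},
  {"fingers": 0.3, "slide": [607, -518, -8], "angular": [0, 0, -135.5]},
  {"fingers": 0.3, "slide": [607, -518, -8], "angular": [0, 0, -135.5]},
  {"fingers": 0.3, "slide": [607, -518, -8], "angular": [0, 0, -135.5]},
  {"fingers": 0.3, "slide": [607, -518, -8], "angular": [0, 0, -135.5]},
  {"fingers": 0.3, "slide": [607, -518, -8], "angular": [0, 0, -135.5]},
  {"fingers": 0.3, "slide": [607, -518, -8], "angular": [0, 0, -135.5]},
  {"fingers": 0.3, "slide": [607, -518, -8], "angular": [0, 0, -135.5]},
  {"fingers": 0.3, "slide": [607, -518, -8], "angular": [0, 0, -135.5]},
  {"fingers": 0.3, "slide": [607, -518, -8], "angular": [0, 0, -135.5]},
])

```text
clock: 1.73
tcp_pos: [0.3874, -0.2073, 0.2469]
orientation: [0.001, 0.723, 0.691, 0.0]
wrist_force: [0.6, -1.0, 0.6]
finger_gap: 0.0598
grip_force: 0.0
```

```bash
python3 -c "
from h import *
goto([.60,.107,.25],151)"
```

```text
slide [323.6 198.2  -3.2] ang [  0.    0.1 -63.6] from yaw 87.4
```

Request:
jog_arm([
  {"slide": [323, 198, -3], "angular": [0, 0, -63.6]},
  {"slide": [323, 198, -3], "angular": [0, 0, -63.6]},
  {"slide": [323, 198, -3], "angular": [0, 0, -63.6]},
  {"slide": [323, 198, -3], "angular": [0, 0, -63.6]},
  {"slide": [323, 198, -3], "angular": [0, 0, -63.6]},
  {"slide": [323, 198, -3], "angular": [0, 0, -63.6]},
  {"slide": [323, 198, -3], "angular": [0, 0, -63.6]},
  {"slide": [323, 198, -3], "angular": [0, 0, -63.6]},
  {"slide": [323, 198, -3], "angular": [0, 0, -63.6]},
  {"slide": [323, 198, -3], "angular": [0, 0, -63.6]},
])

```text
schema error: expected keys fingers, slide, angular
```

```bash
python3 - <<'E'
from h import *
w,s=snap('wrist'); save(w,'w1',1.4); print(s['tcp_pos'],yaw(s),s['joint_pos'])
for t,z in dict(turn_grip=.085,opening=.051,bay=.014).items():
    for r in tip_of(t,w)[:2]: print(t,r['point'],round(r['p'],2),toz(w,s,r['point'],z))
E
```

```text
[ 0.3874 -0.2073  0.2469] 87.40844464177594 [-0.6745  0.0483 -0.268   1.2534 -0.0001  0.9416]
```

View pics/w1.png

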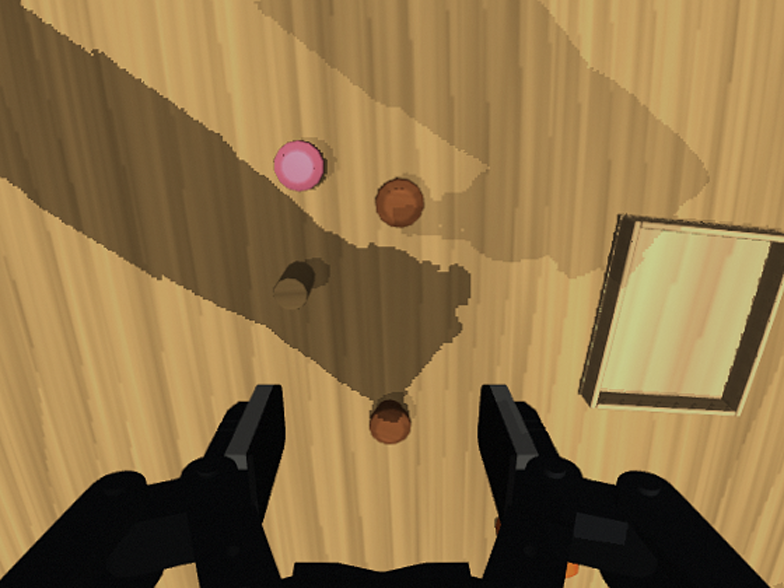

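```bash
python3 - <<'E'
from h import *
w,s=snap('wrist')
for n,px,z in [('kb',(400,202),.023),('ka',(390,424),.023),('pink',(299,166),.023),('dowel',(291,292),.045)]: print(n,toz(w,s,np.array(px)/1.4,z))
T=[toz(w,s,np.array(c)/1.4,.028) for c in [(621,214),(595,407),(737,415)]]; print('tray tl bl br',T)
goto([.60,.107,.25],151)
E
```

```text
kb [ 0.4016 -0.1792]
ka [ 0.3874 -0.3546]
pink [ 0.3349 -0.1517]
dowel [ 0.3248 -0.2331]
tray tl bl br [array([ 0.5535, -0.1928]), array([ 0.549 , -0.3448]), array([ 0.6697, -0.3606])]
slide [326.4 197.   -3.6] ang [ -0.    0.  -63.9] from yaw 87.1
```

Request:
jog_arm([
  {"fingers": 0.3, "slide": [323, 198, -3], "angular": [0, 0, -63.6]},
  {"fingers": 0.3, "slide": [323, 198, -3], "angular": [0, 0, -63.6]},
  {"fingers": 0.3, "slide": [323, 198, -3], "angular": [0, 0, -63.6]},
  {"fingers": 0.3, "slide": [323, 198, -3], "angular": [0, 0, -63.6]},
  {"fingers": 0.3, "slide": [323, 198, -3], "angular": [0, 0, -63.6]},
  {"fingers": 0.3, "slide": [323, 198, -3], "angular": [0, 0, -63.6]},
  {"fingers": 0.3, "slide": [323, 198, -3], "angular": [0, 0, -63.6]},
  {"fingers": 0.3, "slide": [323, 198, -3], "angular": [0, 0, -63.6]},
  {"fingers": 0.3, "slide": [323, 198, -3], "angular": [0, 0, -63.6]},
  {"fingers": 0.3, "slide": [323, 198, -3], "angular": [0, 0, -63.6]},
])

```text
clock: 2.82
tcp_pos: [0.6042, 0.1058, 0.2479]
orientation: [0.0, 0.251, 0.968, 0.001]
wrist_force: [-0.3, -1.3, -0.6]
finger_gap: 0.0595
grip_force: 0.0
```

```bash
python3 - <<'E'
from h import *
w,s=snap('wrist'); save(w,'w2',1.4); print(s['tcp_pos'],yaw(s),s['joint_pos'])
for t,z in dict(turn_grip=.085,opening=.051,bay=.014).items():
    for r in tip_of(t,w)[:2]: print(t,r['point'],round(r['p'],2),toz(w,s,r['point'],z))
E
```

```text
[0.6042 0.1058 0.2479] 150.94757563976967 [0.0419 0.3877 0.1665 1.3487 0.0016 0.5489]
turn_grip [247.7, 99.9] 0.17 [0.5312 0.1251]
opening [245.2, 97.9] 0.79 [0.5287 0.1216]
bay [207.6, 172.4] 0.81 [0.5725 0.049 ]
```

View pics/w2.png

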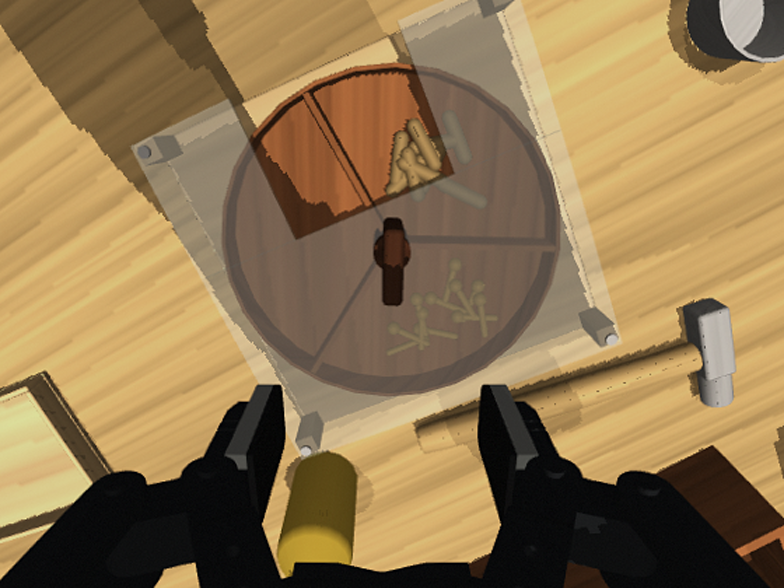

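```bash
python3 - <<'E'
from h import *
w,s=snap('wrist')
f=lambda c,z: toz(w,s,np.array(c)/1.4,z)
a,b=f((393,219),.097),f((392.5,304),.097); d=a-b; print('bar',a,b,(a+b)/2,np.degrees(np.arctan2(d[1],d[0])))
C=[f(c,.051) for c in [(135,148),(304,455),(620,342),(497,0)]]; print(C)
d=C[1]-C[0];print('stand yaw',np.degrees(np.arctan2(d[1],d[0])), 'side2',np.degrees(np.arctan2(*(C[2]-C[1])[::-1]))-90, 'ctr',(C[0]+C[2])/2)
N=[f(c,.051) for c in [(296,239),(453,173)]];print('notch back',N,np.degrees(np.arctan2(*(N[1]-N[0])[::-1]))-90)
c=(a+b)/2
for e in [(555,244),(316,365),(308,95)]: d=f(e,.04)-c; print('div',np.degrees(np.arctan2(d[1],d[0])),np.hypot(*d))
goto([*c,.077],151)
E
```

```text
bar [0.5761 0.1221] [0.6195 0.0977] [0.5978 0.1099] 150.56278066430158
[array([0.4645, 0.0006]), array([ 0.7078, -0.0273]), array([0.7381, 0.2161]), array([0.5017, 0.2333])]
stand yaw -6.5289264486687255 side2 -7.118272701837569 ctr [0.6013 0.1083]
notch back [array([0.5643, 0.0576]), array([0.577 , 0.1655])] -6.713316076124698
div 59.34999551063745 0.11095456509694006
div -59.83397752322365 0.10742348601064679
div 179.922849004671 0.10588443064991446
slide [  6.5   6.6 172.3] ang [-0.1 -0.  -0.6] from yaw 150.4
```

Request:
jog_arm([
  {"fingers": 0.5, "slide": [5, 5, 40], "angular": [0, 0, 0]},
  {"fingers": 0.5, "slide": [5, 5, 80], "angular": [0, 0, 0]},
  {"fingers": 0.5, "slide": [5, 5, 120], "angular": [0, 0, 0]},
  {"fingers": 0.5, "slide": [5, 5, 150], "angular": [0, 0, 0]},
  {"fingers": 0.5, "slide": [5, 5, 172], "angular": [0, 0, 0]},
  {"fingers": 0.5, "slide": [5, 5, 172], "angular": [0, 0, 0]},
  {"fingers": 1.0, "slide": [5, 5, 172], "angular": [0, 0, 0]},
  {"fingers": 1.0, "slide": [5, 5, 172], "angular": [0, 0, 0]},
  {"fingers": 1.0, "slide": [5, 5, 172], "angular": [0, 0, 0]},
  {"fingers": 1.0, "slide": [5, 5, 172], "angular": [0, 0, 0]},
], squeeze=25)

```text
clock: 3.9
tcp_pos: [0.6024, 0.1147, 0.0795]
orientation: [0.002, 0.252, 0.968, 0.006]
wrist_force: [9.6, 18.6, -13.9]
finger_gap: 0.0115
grip_force: 29.2
```

```bash
python3 - <<'E'
from h import *
s=get_state(); print(s['tcp_pos'],yaw(s),s['wrist_force'],s['ft_torque'],s['finger_gap'],s['grip_force'])
E
```

```text
[0.6024 0.1147 0.0795] 150.823649901399 [  9.5931  18.6438 -13.9121] [ 2.9614 -1.3005  0.0222] 0.011532587875665584 29.241969287395477
```

Request:
jog_arm([
  {"fingers": 1.0, "slide": [0, 3, 0], "angular": [0, 0, 0]},
  {"fingers": 1.0, "slide": [0, 3, 0], "angular": [0, 0, 0]},
  {"fingers": 1.0, "slide": [0, 3, 0], "angular": [0, 0, 0]},
])

```text
clock: 4.15
tcp_pos: [0.6025, 0.1148, 0.0795]
orientation: [0.002, 0.253, 0.968, 0.003]
wrist_force: [4.5, 9.3, -9.2]
finger_gap: 0.0115
grip_force: 26.3
```

```bash
python3 - <<'E'
from h import *
for i in range(3):
  s=get_state(); print(s['clock'],s['tcp_pos'],yaw(s),s['wrist_force'],s['ft_torque'],s['finger_gap'],s['grip_force']); read_camera('top')
E
```

```text
4.15 [0.6025 0.1148 0.0795] 150.74524970469994 [ 4.5352  9.2547 -9.2112] [ 1.3023 -0.473   0.0599] 0.011527871164968444 26.345173716545105
4.2 [0.6025 0.1148 0.0795] 150.7446834009796 [ 4.3168  9.2896 -9.3017] [ 1.3384 -0.4632  0.0321] 0.011702090877800799 26.354007124900818
4.25 [0.6025 0.1149 0.0795] 150.7444802615053 [ 5.063   9.2103 -9.8048] [ 1.3968 -0.4963  0.0324] 0.01148175382388326 26.359202563762665
```

Request:
jog_arm([
  {"fingers": 1.0, "slide": [0, 3, 0], "angular": [0, 0, 7]},
  {"fingers": 1.0, "slide": [0, 3, 0], "angular": [0, 0, 14]},
  {"fingers": 1.0, "slide": [0, 3, 0], "angular": [0, 0, 21]},
  {"fingers": 1.0, "slide": [0, 3, 0], "angular": [0, 0, 28]},
  {"fingers": 1.0, "slide": [0, 3, 0], "angular": [0, 0, 35]},
  {"fingers": 1.0, "slide": [0, 3, 0], "angular": [0, 0, 42]},
  {"fingers": 1.0, "slide": [0, 3, 0], "angular": [0, 0, 49]},
  {"fingers": 1.0, "slide": [0, 3, 0], "angular": [0, 0, 56]},
  {"fingers": 1.0, "slide": [0, 3, 0], "angular": [0, 0, 63]},
  {"fingers": 1.0, "slide": [0, 3, 0], "angular": [0, 0, 67]},
])

```text
clock: 5.13
tcp_pos: [0.6053, 0.1163, 0.0794]
orientation: [0.001, 0.747, 0.665, 0.004]
wrist_force: [9.2, 5.0, -11.7]
finger_gap: 0.0116
grip_force: 26.1
```

Request:
jog_arm([
  {"fingers": 1.0, "slide": [0, 0, 0], "angular": [0, 0, 0]},
  {"fingers": 1.0, "slide": [0, 0, 0], "angular": [0, 0, 0]},
])

```text
clock: 5.3
tcp_pos: [0.6053, 0.1163, 0.0795]
orientation: [0.001, 0.745, 0.667, 0.004]
wrist_force: [8.3, 5.5, -11.5]
finger_gap: 0.0116
grip_force: 26.1
```

```bash
python3 - <<'E'
from h import *
s=get_state(); print(s['clock'],s['tcp_pos'],yaw(s),s['wrist_force'],s['ft_torque'],s['finger_gap'],s['grip_force'])
E
```

```text
5.3 [0.6053 0.1163 0.0795] 83.65664105618342 [  8.2856   5.5339 -11.5254] [ 0.9509 -1.1232  0.0013] 0.011622861742184402 26.07454687356949
```

Request:
jog_arm([
  {"fingers": 1.0, "slide": [2, 2.5, 0], "angular": [0, 0, 0]},
  {"fingers": 1.0, "slide": [2, 2.5, 0], "angular": [0, 0, 0]},
  {"fingers": 0.6, "slide": [2, 2.5, 0], "angular": [0, 0, 0]},
  {"fingers": 0.5, "slide": [2, 2.5, 0], "angular": [0, 0, 0]},
  {"fingers": 0.5, "slide": [2, 2.5, 0], "angular": [0, 0, 0]},
  {"fingers": 0.5, "slide": [2, 2.5, -40], "angular": [0, 0, 0]},
  {"fingers": 0.5, "slide": [2, 2.5, -80], "angular": [0, 0, 0]},
  {"fingers": 0.5, "slide": [2, 2.5, -120], "angular": [0, 0, 0]},
  {"fingers": 0.5, "slide": [2, 2.5, -160], "angular": [0, 0, 0]},
  {"fingers": 0.5, "slide": [2, 2.5, -160], "angular": [0, 0, 0]},
])

```text
clock: 6.13
tcp_pos: [0.6084, 0.1175, 0.2476]
orientation: [0.005, 0.745, 0.667, 0.006]
wrist_force: [0.4, 0.6, 0.2]
finger_gap: 0.0424
grip_force: 0.0
```

Request:
jog_arm([
  {"fingers": 0.5, "slide": [0, 0, 0], "angular": [0, 0, 0]},
  {"fingers": 0.5, "slide": [0, 0, 0], "angular": [0, 0, 0]},
])

```text
clock: 6.3
tcp_pos: [0.6047, 0.1172, 0.2378]
orientation: [0.0, 0.745, 0.667, 0.0]
wrist_force: [0.1, -0.5, -0.3]
finger_gap: 0.0425
grip_force: 0.0
```

```bash
python3 - <<'E'
from h import *
w,s=snap('wrist'); save(w,'w3',1.4); print(s['clock'],s['tcp_pos'],yaw(s),s['wrist_force']);np.save('w3.npy',w,allow_pickle=True);np.save('s3.npy',s,allow_pickle=True)
print(proj(w,s,[.605,.1135,.097])*1.4)
goto([.395,-.177,.15],83.7)
E
```

```text
6.3 [0.6047 0.1172 0.2378] 83.67855878857569 [ 0.0903 -0.4635 -0.2736]
[[381.8692 285.5309]]
slide [-315.3 -175.3   86.8] ang [-0.1  0.  -0. ] from yaw 83.7
```

View pics/w3.png

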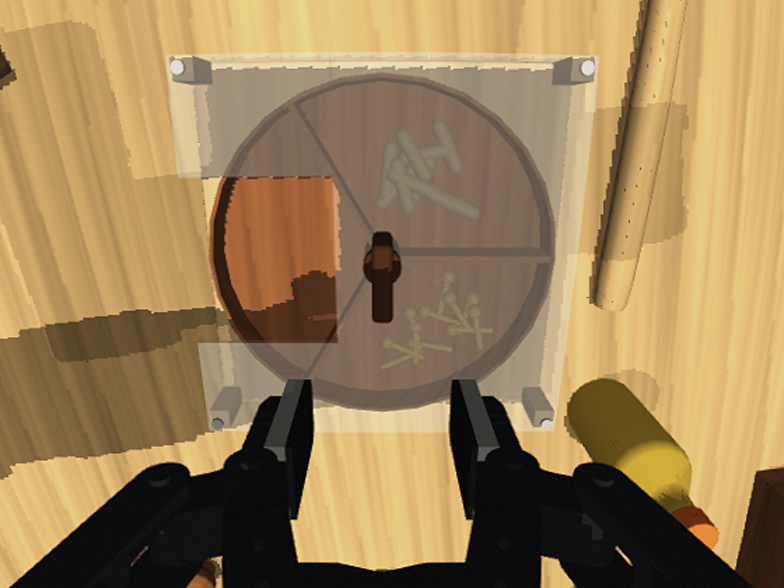

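```bash
python3 - <<'E'
from h import *
w=np.load('w3.npy',allow_pickle=True).item(); s=np.load('s3.npy',allow_pickle=True).item()
f=lambda c,z: toz(w,s,np.array(c)/1.4,z)
C=[f(c,.051) for c in [(167,55),(597,55),(553,432),(211,432)]]; print(C,np.mean(C,0))
d=C[1]-C[0]; print('stand yaw',np.degrees(np.arctan2(d[1],d[0])))
N=[f(c,.051) for c in [(333,177),(338,342)]]; d=N[0]-N[1]; print('notch',N,np.degrees(np.arctan2(d[1],d[0]))-90)
c=np.array([.605,.1135])
for e in [(552,256),(306,371),(296,106)]: d=f(e,.04)-c; print('div',np.degrees(np.arctan2(d[1],d[0])),np.hypot(*d))
goto([.398,-.178,.15],135)
E
```

```text
[array([0.496 , 0.2508]), array([0.7415, 0.2237]), array([ 0.7146, -0.0257]), array([0.4681, 0.0015])] [0.605  0.1126]
stand yaw -6.303526265788602
notch [array([0.5816, 0.1705]), array([0.5698, 0.0624])] -6.221144865701632
div -5.2104701107001565 0.11232925752485812
div -129.50127428361915 0.09814923284430709
div 112.18283657191347 0.10849759126913977
slide [-316.  -172.2   86.8] ang [ -0.1  -0.  -51.3] from yaw 83.7
```

Request:
jog_arm([
  {"fingers": 0.35, "slide": [-316, -172, 87], "angular": [0, 0, -51]},
  {"fingers": 0.35, "slide": [-316, -172, 87], "angular": [0, 0, -51]},
  {"fingers": 0.35, "slide": [-316, -172, 87], "angular": [0, 0, -51]},
  {"fingers": 0.35, "slide": [-316, -172, 87], "angular": [0, 0, -51]},
  {"fingers": 0.35, "slide": [-316, -172, 87], "angular": [0, 0, -51]},
  {"fingers": 0.35, "slide": [-316, -172, 87], "angular": [0, 0, -51]},
  {"fingers": 0.35, "slide": [-316, -172, 87], "angular": [0, 0, -51]},
  {"fingers": 0.35, "slide": [-316, -172, 87], "angular": [0, 0, -51]},
  {"fingers": 0.35, "slide": [-316, -172, 87], "angular": [0, 0, -51]},
  {"fingers": 0.35, "slide": [-316, -172, 87], "angular": [0, 0, -51]},
])

```text
clock: 7.18
tcp_pos: [0.3943, -0.1797, 0.1474]
orientation: [-0.003, 0.387, 0.922, -0.0]
wrist_force: [0.5, 0.3, -0.4]
finger_gap: 0.0555
grip_force: 0.0
```

Request:
jog_arm([
  {"fingers": 0.35, "slide": [0, 0, 0], "angular": [0, 0, 0]},
  {"fingers": 0.35, "slide": [0, 0, 0], "angular": [0, 0, 0]},
  {"fingers": 0.35, "slide": [0, 0, 0], "angular": [0, 0, 0]},
])

```text
clock: 7.43
tcp_pos: [0.3987, -0.1773, 0.1498]
orientation: [-0.001, 0.385, 0.923, 0.0]
wrist_force: [0.5, 0.7, -0.2]
finger_gap: 0.0558
grip_force: 0.0
```

```bash
cat >> h.py <<'E'
def blob(w,s,guess,z,rad=60):
    "centre of the brown blob near the guess (world xy), as pixel and world"
    g=proj(w,s,[*guess,z])[0]; hsv=cv2.cvtColor(w['color'],cv2.COLOR_RGB2HSV)
    m=cv2.inRange(hsv,(0,120,25),(13,255,200)); y,x=np.mgrid[:m.shape[0],:m.shape[1]]
    m[(x-g[0])**2+(y-g[1])**2>rad**2]=0
    n,l,st,ce=cv2.connectedComponentsWithStats(m)
    k=1+np.argmax(st[1:,4]); c=st[k,:2]+st[k,2:4]/2-.5
    print('blob',g,st[k],ce[k],'world bbox',toz(w,s,c,z),'centroid',toz(w,s,ce[k],z))
E
python3 - <<'E'
from h import *
w,s=snap('wrist'); save(w,'w4',1.2); print(s['clock'],s['tcp_pos'],yaw(s))
blob(w,s,[.398,-.178],.02)
for r in tip_of('knob_b_mid',w)[:2]: print(r['point'],r['p'],toz(w,s,r['point'],.0145))
E
```

```text
7.4333 [ 0.3987 -0.1773  0.1498] 134.68739791923142
blob [270.9727 204.1567] [ 251  186   45   45 1555] [272.9781 208.1325] world bbox [ 0.4012 -0.1791] centroid [ 0.4012 -0.1792]
[272.2, 208.7] 0.75 [ 0.4024 -0.1812]
[233.6, 115.0] 0.7 [ 0.3343 -0.1509]
```

View pics/w4.png

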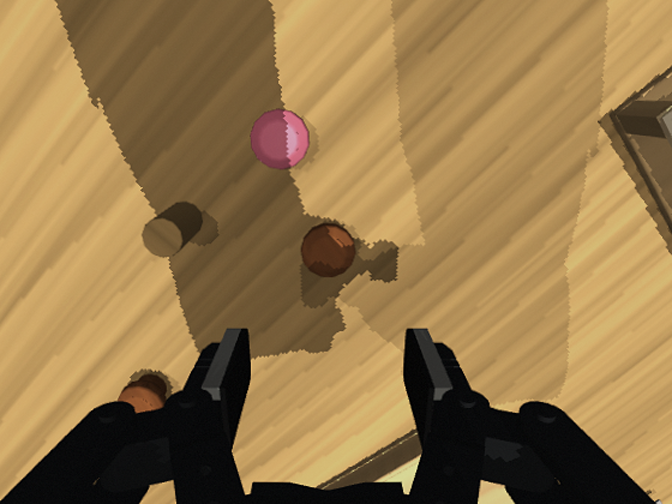

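Request:
jog_arm([
  {"fingers": 0.35, "slide": [-3, 0.5, 40], "angular": [0, 0, 0]},
  {"fingers": 0.35, "slide": [-3, 0.5, 80], "angular": [0, 0, 0]},
  {"fingers": 0.35, "slide": [-3, 0.5, 110], "angular": [0, 0, 0]},
  {"fingers": 0.35, "slide": [-3, 0.5, 134], "angular": [0, 0, 0]},
  {"fingers": 0.35, "slide": [-3, 0.5, 134], "angular": [0, 0, 0]},
  {"fingers": 0.35, "slide": [-3, 0.5, 134], "angular": [0, 0, 0]},
  {"fingers": 1, "slide": [-3, 0.5, 134], "angular": [0, 0, 0]},
  {"fingers": 1, "slide": [-3, 0.5, 134], "angular": [0, 0, 0]},
  {"fingers": 1, "slide": [-3, 0.5, 134], "angular": [0, 0, 0]},
  {"fingers": 1, "slide": [-3, 0.5, 134], "angular": [0, 0, 0]},
], squeeze=25)

```text
clock: 8.37
tcp_pos: [0.403, -0.1805, 0.0183]
orientation: [0.002, 0.385, 0.923, -0.0]
wrist_force: [0.8, 1.9, 7.5]
finger_gap: 0.032
grip_force: 25.0
```

```bash
python3 - <<'E'
from h import *
s=get_state(); print(s['clock'],s['tcp_pos'],yaw(s),s['wrist_force'],s['finger_gap'],s['grip_force'])
u=np.radians(-6.25); ex=np.array([np.cos(u),np.sin(u)]); ey=np.array([-ex[1],ex[0]]); c=np.array([.605,.1133])
for y in (.023,-.023): print('slot',c-.074*ex+y*ey)
goto([*(c-.074*ex+.023*ey),.14],83.75)
E
```

```text
8.3667 [ 0.403  -0.1805  0.0183] 134.69850191398456 [0.8149 1.8904 7.4833] 0.031985467507546744 25.010165568091907
slot [0.5339 0.1442]
slot [0.5289 0.0985]
slide [ 138.2  321.6 -121.7] ang [ 0.2  0.2 50.9] from yaw 134.7
```

Request:
jog_arm([
  {"fingers": 1, "slide": [0, 0, -15], "angular": [0, 0, 0]},
  {"fingers": 1, "slide": [0, 0, -50], "angular": [0, 0, 0]},
  {"fingers": 1, "slide": [0, 0, -90], "angular": [0, 0, 0]},
  {"fingers": 1, "slide": [10, 30, -120], "angular": [0, 0, 6]},
  {"fingers": 1, "slide": [138, 322, -122], "angular": [0, 0, 51]},
  {"fingers": 1, "slide": [138, 322, -122], "angular": [0, 0, 51]},
  {"fingers": 1, "slide": [138, 322, -122], "angular": [0, 0, 51]},
  {"fingers": 1, "slide": [138, 322, -122], "angular": [0, 0, 51]},
  {"fingers": 1, "slide": [138, 322, -122], "angular": [0, 0, 51]},
  {"fingers": 1, "slide": [138, 322, -122], "angular": [0, 0, 51]},
])

```text
clock: 9.2
tcp_pos: [0.4949, 0.0456, 0.1386]
orientation: [0.001, 0.696, 0.718, 0.001]
wrist_force: [1.0, -0.8, -0.6]
finger_gap: 0.0326
grip_force: 25.2
```

```bash
python3 - <<'E'
from h import *
s=get_state(); print(s['clock'],s['tcp_pos'],yaw(s),s['wrist_force'],s['finger_gap'],s['grip_force'])
goto([.5339,.1442,.14],83.75)
E
```

```text
9.2 [0.4949 0.0456 0.1386] 91.81043373166915 [ 0.9919 -0.808  -0.5568] 0.032618579726032805 25.183937779802363
slide [97.3 42.1 -1.4] ang [0.1 0.  8.1] from yaw 91.8
```

Request:
jog_arm([
  {"fingers": 1, "slide": [95, 41, 0], "angular": [0, 0, 8]},
  {"fingers": 1, "slide": [95, 41, 0], "angular": [0, 0, 8]},
  {"fingers": 1, "slide": [95, 41, 0], "angular": [0, 0, 8]},
  {"fingers": 1, "slide": [95, 41, 0], "angular": [0, 0, 8]},
  {"fingers": 1, "slide": [95, 41, 0], "angular": [0, 0, 8]},
  {"fingers": 1, "slide": [95, 41, 0], "angular": [0, 0, 8]},
  {"fingers": 1, "slide": [95, 41, 0], "angular": [0, 0, 8]},
])

```text
clock: 9.78
tcp_pos: [0.5312, 0.1395, 0.1376]
orientation: [0.0, 0.743, 0.67, -0.0]
wrist_force: [-0.9, -0.7, -1.1]
finger_gap: 0.0324
grip_force: 25.2
```

```bash
python3 - <<'E'
from h import *
w,s=snap('wrist'); print(s['clock'],s['tcp_pos'],yaw(s),s['wrist_force'],s['finger_gap'],s['grip_force'])
save(w,'w5',1.2)
goto([.5339,.1442,.034],83.75)
E
```

```text
9.7833 [0.5312 0.1395 0.1376] 84.06243376625564 [-0.8521 -0.6982 -1.0698] 0.03240839469887316 25.18686484429054
slide [  5.2   2.1 103.6] ang [-0.   0.   0.3] from yaw 84.0
```

View pics/w5.png

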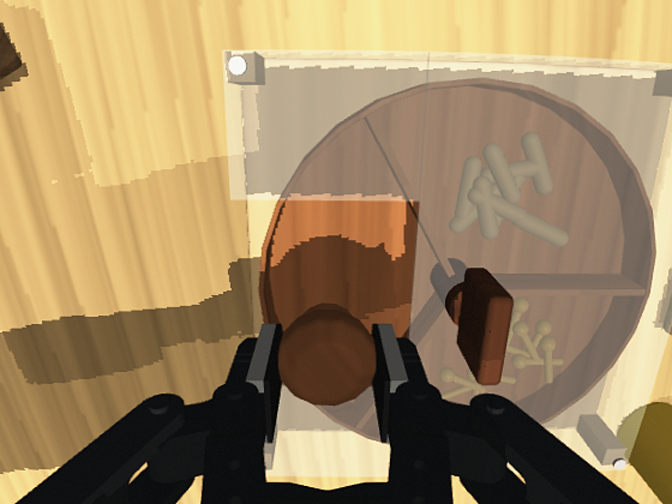

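Request:
jog_arm([
  {"fingers": 1, "slide": [5, 2, 0], "angular": [0, 0, 0.3]},
  {"fingers": 1, "slide": [5, 2, 30], "angular": [0, 0, 0.3]},
  {"fingers": 1, "slide": [5, 2, 60], "angular": [0, 0, 0.3]},
  {"fingers": 1, "slide": [5, 2, 85], "angular": [0, 0, 0.3]},
  {"fingers": 1, "slide": [5, 2, 100], "angular": [0, 0, 0.3]},
  {"fingers": 1, "slide": [5, 2, 104], "angular": [0, 0, 0.3]},
  {"fingers": 1, "slide": [5, 2, 104], "angular": [0, 0, 0.3]},
  {"fingers": 1, "slide": [5, 2, 104], "angular": [0, 0, 0.3]},
])

```text
clock: 10.5
tcp_pos: [0.5343, 0.1448, 0.0337]
orientation: [0.0, 0.745, 0.668, 0.0]
wrist_force: [0.3, -0.9, -0.2]
finger_gap: 0.032
grip_force: 25.2
```

```bash
python3 - <<'E'
from h import *
s=get_state(); print(s['clock'],s['tcp_pos'],yaw(s),s['wrist_force'],s['finger_gap'],s['grip_force'])
E
```

```text
10.5 [0.5343 0.1448 0.0337] 83.76752310699025 [ 0.2544 -0.8756 -0.2101] 0.0319869314513013 25.198062318668235
```

Request:
jog_arm([
  {"fingers": 1, "slide": [0, 0, 1], "angular": [0, 0, 0]},
  {"fingers": 0.75, "slide": [0, 0, 1], "angular": [0, 0, 0]},
  {"fingers": 0.5, "slide": [0, 0, 1], "angular": [0, 0, 0]},
  {"fingers": 0.48, "slide": [0, 0, 1], "angular": [0, 0, 0]},
  {"fingers": 0.48, "slide": [0, 0, 1], "angular": [0, 0, 0]},
  {"fingers": 0.48, "slide": [0, 0, -20], "angular": [0, 0, 0]},
  {"fingers": 0.48, "slide": [0, 0, -55], "angular": [0, 0, 0]},
  {"fingers": 0.48, "slide": [0, 0, -95], "angular": [0, 0, 0]},
  {"fingers": 0.48, "slide": [0, 0, -115], "angular": [0, 0, 0]},
])

```text
clock: 11.25
tcp_pos: [0.5357, 0.1456, 0.1527]
orientation: [0.001, 0.744, 0.668, 0.002]
wrist_force: [1.5, -0.6, 1.0]
finger_gap: 0.0442
grip_force: 0.0
```

```bash
python3 - <<'E'
from h import *
w,s=snap('wrist'); print(s['clock'],s['tcp_pos'],yaw(s),s['finger_gap'])
save(w,'w6',1)
goto([.389,-.353,.15],83.75)
E
```

```text
11.25 [0.5357 0.1456 0.1527] 83.84089427041177 0.04419438879969627
slide [-511.9  -94.3    3.7] ang [ 0.6 -0.1  0.1] from yaw 83.8
```

Request:
jog_arm([
  {"fingers": 0.35, "slide": [-512, -96, 2], "angular": [0, 0, 0]},
  {"fingers": 0.35, "slide": [-512, -96, 2], "angular": [0, 0, 0]},
  {"fingers": 0.35, "slide": [-512, -96, 2], "angular": [0, 0, 0]},
  {"fingers": 0.35, "slide": [-512, -96, 2], "angular": [0, 0, 0]},
  {"fingers": 0.35, "slide": [-512, -96, 2], "angular": [0, 0, 0]},
  {"fingers": 0.35, "slide": [-512, -96, 2], "angular": [0, 0, 0]},
  {"fingers": 0.35, "slide": [-512, -96, 2], "angular": [0, 0, 0]},
  {"fingers": 0.35, "slide": [-512, -96, 2], "angular": [0, 0, 0]},
  {"fingers": 0.35, "slide": [-512, -96, 2], "angular": [0, 0, 0]},
  {"fingers": 0.35, "slide": [-512, -96, 2], "angular": [0, 0, 0]},
])

```text
clock: 12.13
tcp_pos: [0.4128, -0.2553, 0.1469]
orientation: [0.0, 0.744, 0.668, 0.0]
wrist_force: [0.2, 0.2, 0.2]
finger_gap: 0.0558
grip_force: 0.0
```

```bash
python3 - <<'E'
from h import *
s=get_state(); print(s['clock'],s['tcp_pos'],yaw(s),s['finger_gap'])
goto([.389,-.355,.15],83.75)
E
```

```text
12.1333 [ 0.4128 -0.2553  0.1469] 83.8350374078409 0.05584395919542597
slide [-101.6  -13.    -3.1] ang [0.  0.  0.1] from yaw 83.8
```

View pics/w6.png

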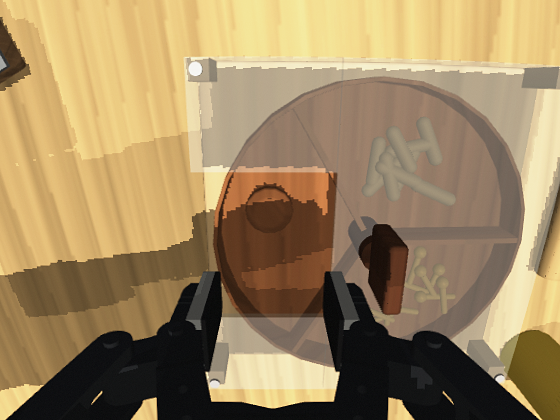

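Request:
jog_arm([
  {"fingers": 0.35, "slide": [-98, -12, 0], "angular": [0, 0, 0]},
  {"fingers": 0.35, "slide": [-98, -12, 0], "angular": [0, 0, 0]},
  {"fingers": 0.35, "slide": [-98, -12, 0], "angular": [0, 0, 0]},
  {"fingers": 0.35, "slide": [-98, -12, 0], "angular": [0, 0, 0]},
  {"fingers": 0.35, "slide": [-98, -12, 0], "angular": [0, 0, 0]},
  {"fingers": 0.35, "slide": [-98, -12, 0], "angular": [0, 0, 0]},
])

```text
clock: 12.63
tcp_pos: [0.3912, -0.3484, 0.1464]
orientation: [-0.001, 0.744, 0.668, 0.0]
wrist_force: [-0.1, 0.5, 0.5]
finger_gap: 0.0553
grip_force: 0.0
```

```bash
python3 - <<'E'
from h import *
w,s=snap('wrist'); print(s['clock'],s['tcp_pos'],yaw(s))
blob(w,s,[.3875,-.3546],.02)
for r in tip_of('knob_b_mid',w)[:2]: print(r['point'],r['p'],toz(w,s,r['point'],.0145))
goto([.3875,-.3546,.016],83.8)
E
```

```text
12.6333 [ 0.3912 -0.3484  0.1464] 83.87187882388032
blob [268.0177 213.9069] [ 247  193   45   45 1561] [268.5682 215.5208] world bbox [ 0.3881 -0.3555] centroid [ 0.3878 -0.3559]
slide [ -7.1  -3.3 130.7] ang [-0.  -0.   0.1] from yaw 83.9
```

Request:
jog_arm([
  {"fingers": 0.35, "slide": [-7, -2.5, 40], "angular": [0, 0, 0]},
  {"fingers": 0.35, "slide": [-7, -2.5, 80], "angular": [0, 0, 0]},
  {"fingers": 0.35, "slide": [-7, -2.5, 110], "angular": [0, 0, 0]},
  {"fingers": 0.35, "slide": [-7, -2.5, 128], "angular": [0, 0, 0]},
  {"fingers": 0.35, "slide": [-7, -2.5, 128], "angular": [0, 0, 0]},
  {"fingers": 0.35, "slide": [-7, -2.5, 128], "angular": [0, 0, 0]},
  {"fingers": 1, "slide": [-7, -2.5, 128], "angular": [0, 0, 0]},
  {"fingers": 1, "slide": [-7, -2.5, 128], "angular": [0, 0, 0]},
  {"fingers": 1, "slide": [-7, -2.5, 128], "angular": [0, 0, 0]},
  {"fingers": 1, "slide": [-7, -2.5, 128], "angular": [0, 0, 0]},
], squeeze=25)

```text
clock: 13.57
tcp_pos: [0.3894, -0.3573, 0.0209]
orientation: [0.002, 0.744, 0.668, 0.0]
wrist_force: [0.6, 3.3, 8.0]
finger_gap: 0.0319
grip_force: 24.9
```

```bash
python3 - <<'E'
from h import *
s=get_state(); print(s['clock'],s['tcp_pos'],yaw(s),s['wrist_force'],s['finger_gap'],s['grip_force'])
goto([.5289,.0975,.14],83.75)
E
```

```text
13.5667 [ 0.3894 -0.3573  0.0209] 83.86300635873883 [0.5971 3.2693 8.0142] 0.03191726892551384 24.895946359456502
slide [ 466.9   90.4 -119.8] ang [0.2 0.1 0.1] from yaw 83.9
```

Request:
jog_arm([
  {"fingers": 1, "slide": [0, 0, -15], "angular": [0, 0, 0]},
  {"fingers": 1, "slide": [0, 0, -50], "angular": [0, 0, 0]},
  {"fingers": 1, "slide": [0, 0, -90], "angular": [0, 0, 0]},
  {"fingers": 1, "slide": [30, 5, -115], "angular": [0, 0, 0]},
  {"fingers": 1, "slide": [466, 90, -120], "angular": [0, 0, 0]},
  {"fingers": 1, "slide": [466, 90, -120], "angular": [0, 0, 0]},
  {"fingers": 1, "slide": [466, 90, -120], "angular": [0, 0, 0]},
  {"fingers": 1, "slide": [466, 90, -120], "angular": [0, 0, 0]},
  {"fingers": 1, "slide": [466, 90, -120], "angular": [0, 0, 0]},
  {"fingers": 1, "slide": [466, 90, -120], "angular": [0, 0, 0]},
])

```text
clock: 14.4
tcp_pos: [0.4708, -0.0867, 0.1378]
orientation: [0.001, 0.744, 0.668, 0.001]
wrist_force: [0.7, -0.2, -1.7]
finger_gap: 0.0324
grip_force: 25.1
```

```bash
python3 - <<'E'
from h import *
s=get_state(); print(s['tcp_pos'],yaw(s),s['finger_gap'],s['grip_force'])
goto([.5289,.0975,.14],83.75)
E
```

```text
[ 0.4708 -0.0867  0.1378] 83.80158796532696 0.032412983993187386 25.148622827873623
slide [189.4  37.9  -2.2] ang [0.1 0.  0.1] from yaw 83.8
```

Request:
jog_arm([
  {"fingers": 1, "slide": [182, 36, 0], "angular": [0, 0, 0]},
  {"fingers": 1, "slide": [182, 36, 0], "angular": [0, 0, 0]},
  {"fingers": 1, "slide": [182, 36, 0], "angular": [0, 0, 0]},
  {"fingers": 1, "slide": [182, 36, 0], "angular": [0, 0, 0]},
  {"fingers": 1, "slide": [182, 36, 0], "angular": [0, 0, 0]},
  {"fingers": 1, "slide": [182, 36, 0], "angular": [0, 0, 0]},
  {"fingers": 1, "slide": [182, 36, 0], "angular": [0, 0, 0]},
  {"fingers": 1, "slide": [182, 36, 0], "angular": [0, 0, 0]},
])

```text
clock: 15.07
tcp_pos: [0.5254, 0.0883, 0.137]
orientation: [0.0, 0.744, 0.668, -0.0]
wrist_force: [0.7, -0.7, -0.3]
finger_gap: 0.0321
grip_force: 25.1
```

```bash
python3 - <<'E'
from h import *
w,s=snap('wrist'); save(w,'w7',1); print(s['clock'],s['tcp_pos'],yaw(s),s['finger_gap'],s['grip_force'])
goto([.5289,.0975,.036],83.75)
E
```

```text
15.0667 [0.5254 0.0883 0.137 ] 83.83683849803961 0.032111627503787724 25.14839695424598
slide [ 10.1   2.5 100.9] ang [0. 0. 0.] from yaw 83.8
```

Request:
jog_arm([
  {"fingers": 1, "slide": [9, 2.5, 0], "angular": [0, 0, 0]},
  {"fingers": 1, "slide": [9, 2.5, 30], "angular": [0, 0, 0]},
  {"fingers": 1, "slide": [9, 2.5, 60], "angular": [0, 0, 0]},
  {"fingers": 1, "slide": [9, 2.5, 85], "angular": [0, 0, 0]},
  {"fingers": 1, "slide": [9, 2.5, 97], "angular": [0, 0, 0]},
  {"fingers": 1, "slide": [9, 2.5, 101], "angular": [0, 0, 0]},
  {"fingers": 1, "slide": [9, 2.5, 101], "angular": [0, 0, 0]},
  {"fingers": 1, "slide": [9, 2.5, 101], "angular": [0, 0, 0]},
])

```text
clock: 15.78
tcp_pos: [0.5292, 0.0967, 0.0359]
orientation: [0.0, 0.745, 0.667, 0.0]
wrist_force: [0.0, 0.1, 0.3]
finger_gap: 0.0327
grip_force: 25.2
```

Request:
jog_arm([
  {"fingers": 1, "slide": [0, 0, 0.5], "angular": [0, 0, 0]},
  {"fingers": 0.75, "slide": [0, 0, 0.5], "angular": [0, 0, 0]},
  {"fingers": 0.5, "slide": [0, 0, 0.5], "angular": [0, 0, 0]},
  {"fingers": 0.48, "slide": [0, 0, 0.5], "angular": [0, 0, 0]},
  {"fingers": 0.48, "slide": [0, 0, 0.5], "angular": [0, 0, 0]},
  {"fingers": 0.48, "slide": [0, 0, -20], "angular": [0, 0, 0]},
  {"fingers": 0.48, "slide": [0, 0, -55], "angular": [0, 0, 0]},
  {"fingers": 0.48, "slide": [0, 0, -95], "angular": [0, 0, 0]},
  {"fingers": 0.48, "slide": [0, 0, -130], "angular": [0, 0, 0]},
  {"fingers": 0.48, "slide": [0, 0, -130], "angular": [0, 0, 0]},
])

```text
clock: 16.62
tcp_pos: [0.5332, 0.0977, 0.1732]
orientation: [0.004, 0.744, 0.668, 0.005]
wrist_force: [1.2, 0.7, 1.0]
finger_gap: 0.0447
grip_force: 0.0
```

```bash
python3 - <<'E'
from h import *
w,s=snap('wrist'); print(s['clock'],s['tcp_pos'],yaw(s),s['finger_gap'])
save(w,'w8',1.2)
goto([.452,.372,.17],97.5)
E
```

```text
16.6167 [0.5332 0.0977 0.1732] 83.84986517705383 0.04467871600843983
slide [ 264.2 -109.    -0.6] ang [  0.5  -0.  -13.7] from yaw 83.8
```

View pics/w8.png

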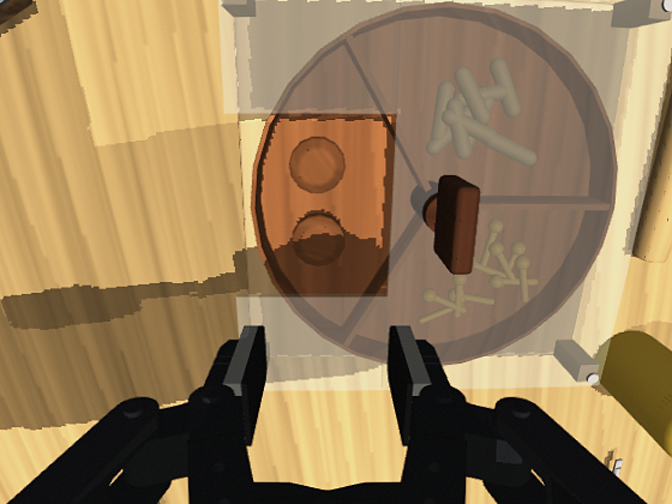

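Request:
jog_arm([
  {"fingers": 0.4, "slide": [266, -108, 0], "angular": [0, 0, -103]},
  {"fingers": 0.4, "slide": [266, -108, 0], "angular": [0, 0, -103]},
  {"fingers": 0.4, "slide": [266, -108, 0], "angular": [0, 0, -103]},
  {"fingers": 0.4, "slide": [266, -108, 0], "angular": [0, 0, -103]},
  {"fingers": 0.4, "slide": [266, -108, 0], "angular": [0, 0, -103]},
  {"fingers": 0.4, "slide": [266, -108, 0], "angular": [0, 0, -103]},
  {"fingers": 0.4, "slide": [266, -108, 0], "angular": [0, 0, -103]},
  {"fingers": 0.4, "slide": [266, -108, 0], "angular": [0, 0, -103]},
  {"fingers": 0.4, "slide": [266, -108, 0], "angular": [0, 0, -103]},
  {"fingers": 0.4, "slide": [266, -108, 0], "angular": [0, 0, -103]},
])

```text
clock: 17.5
tcp_pos: [0.4488, 0.3743, 0.1638]
orientation: [-0.001, 0.208, 0.978, -0.001]
wrist_force: [-0.2, 0.3, -0.3]
finger_gap: 0.0511
grip_force: 0.0
```

```bash
python3 - <<'E'
from h import *
s=get_state(); print(s['clock'],s['tcp_pos'],yaw(s),s['finger_gap'])
goto([.455,.375,.17],188)
E
```

```text
17.5 [0.4488 0.3743 0.1638] 155.95355386678253 0.05112681969019969
slide [-5.4  3.2 -6.2] ang [ -0.1  -0.1 -32. ] from yaw 156.0
```

Request:
jog_arm([
  {"fingers": 0.4, "slide": [-5, 3, -6], "angular": [0, 0, -32]},
  {"fingers": 0.4, "slide": [-5, 3, -6], "angular": [0, 0, -32]},
  {"fingers": 0.4, "slide": [-5, 3, -6], "angular": [0, 0, -32]},
  {"fingers": 0.4, "slide": [-5, 3, -6], "angular": [0, 0, -32]},
  {"fingers": 0.4, "slide": [-5, 3, -6], "angular": [0, 0, -32]},
  {"fingers": 0.4, "slide": [-5, 3, -6], "angular": [0, 0, -32]},
  {"fingers": 0.4, "slide": [-5, 3, -6], "angular": [0, 0, -32]},
  {"fingers": 0.4, "slide": [-5, 3, -6], "angular": [0, 0, -32]},
])

```text
clock: 18.17
tcp_pos: [0.4556, 0.3739, 0.1708]
orientation: [-0.001, -0.064, 0.998, -0.0]
wrist_force: [0.3, 0.3, -0.0]
finger_gap: 0.0514
grip_force: 0.0
```

```bash
python3 - <<'E'
from h import *
w,s=snap('wrist'); print(s['clock'],s['tcp_pos'],yaw(s))
save(w,'w9',1.2)
hsv=cv2.cvtColor(w['color'],cv2.COLOR_RGB2HSV); m=cv2.inRange(hsv,(0,120,25),(13,255,200))
n,l,st,ce=cv2.connectedComponentsWithStats(m)
for k in range(1,n):
    if st[k,4]>300:
        b=cv2.minAreaRect(np.argwhere(l==k)[:,::-1].astype(np.float32)); q=cv2.boxPoints(b)
        print(st[k],b,toz(w,s,b[0],.02)); P=[toz(w,s,x,.024) for x in q]; print(np.array(P))
goto([.455,.375,.17],188)
E
```

```text
18.1667 [0.4556 0.3739 0.1708] -172.6380258193436
[ 264  146   23   87 1470] ((275.02325439453125, 189.18690490722656), (17.655332565307617, 86.57762145996094), 4.236394882202148) [0.4494 0.3751]
[[0.4849 0.37  ]
 [0.4151 0.3663]
 [0.4144 0.3795]
 [0.4842 0.3843]]
[ 490  192   70  187 2686] ((531.8383178710938, 285.72882080078125), (18.619714736938477, 194.2830810546875), 21.62583351135254) [0.5084 0.6177]
[[0.6053 0.6061]
 [0.4198 0.6059]
 [0.4233 0.6241]
 [0.6125 0.6278]]
[   0  204   28  112 1600] ((13.499998092651367, 259.5), (26.999996185302734, 110.99998474121094), 0.0) [0.5418 0.155 ]
[[0.6004 0.1369]
 [0.4892 0.1516]
 [0.4862 0.1755]
 [0.5958 0.1641]]
[ 514  295   46  125 3044] ((536.5, 357.0), (124.0, 45.0), 90.0) [0.5858 0.6552]
[[0.5174 0.6004]
 [0.513  0.6452]
 [0.6635 0.7157]
 [0.665  0.6602]]
slide [0.6 1.1 1. ] ang [-0.  -0.  -0.6] from yaw -172.6
```

View pics/w9.png

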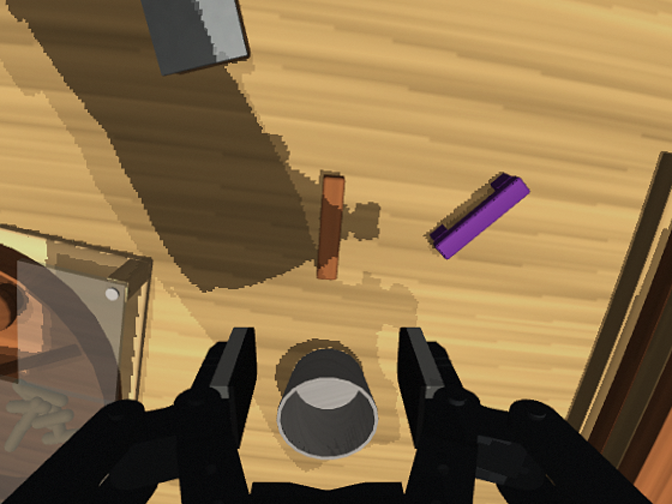

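Request:
jog_arm([
  {"fingers": 0.5, "slide": [6, 2, 40], "angular": [0, 0, 3.9]},
  {"fingers": 0.5, "slide": [6, 2, 80], "angular": [0, 0, 3.9]},
  {"fingers": 0.5, "slide": [6, 2, 120], "angular": [0, 0, 3.9]},
  {"fingers": 0.5, "slide": [6, 2, 145], "angular": [0, 0, 3.9]},
  {"fingers": 0.5, "slide": [6, 2, 156], "angular": [0, 0, 3.9]},
  {"fingers": 0.5, "slide": [6, 2, 156], "angular": [0, 0, 3.9]},
  {"fingers": 1, "slide": [6, 2, 156], "angular": [0, 0, 3.9]},
  {"fingers": 1, "slide": [6, 2, 156], "angular": [0, 0, 3.9]},
  {"fingers": 1, "slide": [6, 2, 156], "angular": [0, 0, 3.9]},
  {"fingers": 1, "slide": [6, 2, 156], "angular": [0, 0, 3.9]},
], squeeze=25)

```text
clock: 19.05
tcp_pos: [0.4514, 0.3764, 0.0178]
orientation: [0.002, -0.031, 1.0, 0.001]
wrist_force: [1.1, 1.2, 3.7]
finger_gap: 0.0134
grip_force: 28.2
```

```bash
python3 - <<'E'
from h import *
s=get_state(); print(s['clock'],s['tcp_pos'],yaw(s),s['wrist_force'],s['finger_gap'],s['grip_force'])
goto([.615,-.28,.16],173)
E
```

```text
19.05 [0.4514 0.3764 0.0178] -176.44926893227247 [1.1305 1.1931 3.7099] 0.013423474637744478 28.233143091201782
slide [-123.1 -665.  -143. ] ang [ 0.1  0.2 10.6] from yaw -176.4
```

Request:
jog_arm([
  {"fingers": 1, "slide": [0, 0, -15], "angular": [0, 0, 0]},
  {"fingers": 1, "slide": [0, 0, -50], "angular": [0, 0, 0]},
  {"fingers": 1, "slide": [0, 0, -90], "angular": [0, 0, 0]},
  {"fingers": 1, "slide": [0, 0, -130], "angular": [0, 0, 0]},
  {"fingers": 1, "slide": [-123, -665, -143], "angular": [0, 0, 10.6]},
  {"fingers": 1, "slide": [-123, -665, -143], "angular": [0, 0, 10.6]},
  {"fingers": 1, "slide": [-123, -665, -143], "angular": [0, 0, 10.6]},
  {"fingers": 1, "slide": [-123, -665, -143], "angular": [0, 0, 10.6]},
  {"fingers": 1, "slide": [-123, -665, -143], "angular": [0, 0, 10.6]},
  {"fingers": 1, "slide": [-123, -665, -143], "angular": [0, 0, 10.6]},
])

```text
clock: 19.88
tcp_pos: [0.5109, 0.1311, 0.1518]
orientation: [0.001, 0.061, 0.998, 0.0]
wrist_force: [0.4, 0.2, -0.3]
finger_gap: 0.0137
grip_force: 27.7
```

```bash
python3 - <<'E'
from h import *
s=get_state(); print(s['clock'],s['tcp_pos'],yaw(s),s['finger_gap'],s['grip_force'])
goto([.615,-.28,.16],173)
E
```

```text
19.8833 [0.5109 0.1311 0.1518] 172.98326719029012 0.013720604802191188 27.71239936351776
slide [-153.6 -395.3   -8. ] ang [ 0.   0.1 -0. ] from yaw 173.0
```

Request:
jog_arm([
  {"fingers": 1, "slide": [-152, -388, -6], "angular": [0, 0, 0]},
  {"fingers": 1, "slide": [-152, -388, -6], "angular": [0, 0, 0]},
  {"fingers": 1, "slide": [-152, -388, -6], "angular": [0, 0, 0]},
  {"fingers": 1, "slide": [-152, -388, -6], "angular": [0, 0, 0]},
  {"fingers": 1, "slide": [-152, -388, -6], "angular": [0, 0, 0]},
  {"fingers": 1, "slide": [-152, -388, -6], "angular": [0, 0, 0]},
  {"fingers": 1, "slide": [-152, -388, -6], "angular": [0, 0, 0]},
  {"fingers": 1, "slide": [-152, -388, -6], "angular": [0, 0, 0]},
  {"fingers": 1, "slide": [-152, -388, -6], "angular": [0, 0, 0]},
  {"fingers": 1, "slide": [-152, -388, -6], "angular": [0, 0, 0]},
])

```text
clock: 20.72
tcp_pos: [0.6141, -0.2731, 0.1579]
orientation: [0.001, 0.062, 0.998, -0.0]
wrist_force: [0.2, 0.5, 0.0]
finger_gap: 0.0135
grip_force: 27.7
```

Request:
jog_arm([
  {"fingers": 1, "slide": [0, 0, 0], "angular": [0, 0, 0]},
  {"fingers": 1, "slide": [0, 0, 0], "angular": [0, 0, 0]},
  {"fingers": 1, "slide": [0, 0, 0], "angular": [0, 0, 0]},
])

```text
clock: 20.97
tcp_pos: [0.6133, -0.2707, 0.1567]
orientation: [-0.0, 0.062, 0.998, 0.0]
wrist_force: [-0.5, 0.7, 0.6]
finger_gap: 0.0132
grip_force: 27.7
```

```bash
python3 - <<'E'
from h import *
w,s=snap('wrist'); save(w,'w10',1.2); print(s['clock'],s['tcp_pos'],yaw(s),s['finger_gap'],s['grip_force'])
for r in tip_of('tray_in',w)[:2]: print(r['point'],r['p'],toz(w,s,r['point'],.005))
goto([.617,-.28,.025],173)
E
```

```text
20.9667 [ 0.6133 -0.2707  0.1567] 172.91585519839035 0.013173486891088713 27.709858417510986
[261.7, 207.8] 0.66 [ 0.6223 -0.2805]
slide [ -4.8 -10.2 132. ] ang [0. 0. 0.] from yaw 173.0
```

View pics/w10.png

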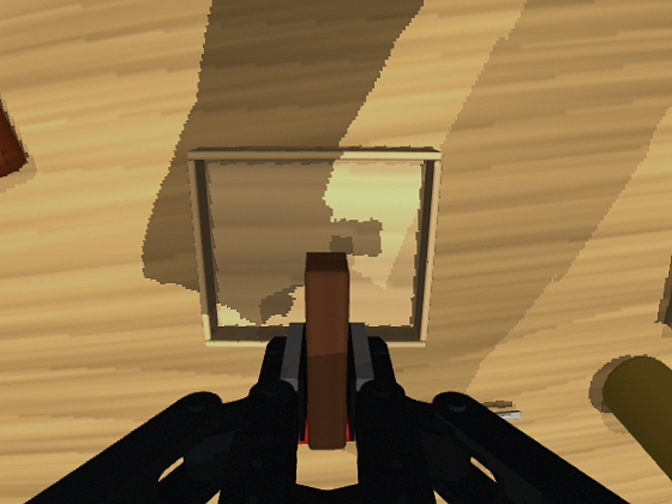

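Request:
jog_arm([
  {"fingers": 1, "slide": [-8, -8.5, 0], "angular": [0, 0, 0]},
  {"fingers": 1, "slide": [-8, -8.5, 40], "angular": [0, 0, 0]},
  {"fingers": 1, "slide": [-8, -8.5, 80], "angular": [0, 0, 0]},
  {"fingers": 1, "slide": [-8, -8.5, 110], "angular": [0, 0, 0]},
  {"fingers": 1, "slide": [-8, -8.5, 127], "angular": [0, 0, 0]},
  {"fingers": 1, "slide": [-8, -8.5, 132], "angular": [0, 0, 0]},
  {"fingers": 1, "slide": [-8, -8.5, 132], "angular": [0, 0, 0]},
  {"fingers": 1, "slide": [-8, -8.5, 132], "angular": [0, 0, 0]},
])

```text
clock: 21.73
tcp_pos: [0.6208, -0.2786, 0.0252]
orientation: [0.0, 0.06, 0.998, -0.0]
wrist_force: [0.0, 0.8, 0.2]
finger_gap: 0.0134
grip_force: 28.0
```

Request:
jog_arm([
  {"fingers": 1, "slide": [0, 0, 0.5], "angular": [0, 0, 0]},
  {"fingers": 0.85, "slide": [0, 0, 0.5], "angular": [0, 0, 0]},
  {"fingers": 0.7, "slide": [0, 0, 0.5], "angular": [0, 0, 0]},
  {"fingers": 0.6, "slide": [0, 0, 0.5], "angular": [0, 0, 0]},
  {"fingers": 0.6, "slide": [0, 0, 0.5], "angular": [0, 0, 0]},
  {"fingers": 0.6, "slide": [0, 0, -20], "angular": [0, 0, 0]},
  {"fingers": 0.6, "slide": [0, 0, -60], "angular": [0, 0, 0]},
  {"fingers": 0.6, "slide": [0, 0, -100], "angular": [0, 0, 0]},
  {"fingers": 0.6, "slide": [60, 0, -140], "angular": [0, 0, 0]},
  {"fingers": 0.6, "slide": [60, 0, -140], "angular": [0, 0, 0]},
])

```text
clock: 22.57
tcp_pos: [0.5619, -0.2738, 0.1679]
orientation: [0.002, 0.061, 0.998, -0.001]
wrist_force: [-0.5, 0.6, 0.4]
finger_gap: 0.0342
grip_force: 0.0
```

```bash
python3 - <<'E'
from h import *
w,s=snap('wrist'); t,_=snap('top')
print(s['clock'],s['tcp_pos'],s['finger_gap'])
a=w['color'];b=cv2.resize(t['color'][110:260,150:430],(560,300),interpolation=cv2.INTER_CUBIC)
im=np.vstack([cv2.resize(a,(400,300)),b[:, :400]]); cv2.imwrite('pics/fin.png',im[:,:,::-1])
E
```

```text
22.5667 [ 0.5619 -0.2738  0.1679] 0.03418720665829429
```

View pics/fin.png

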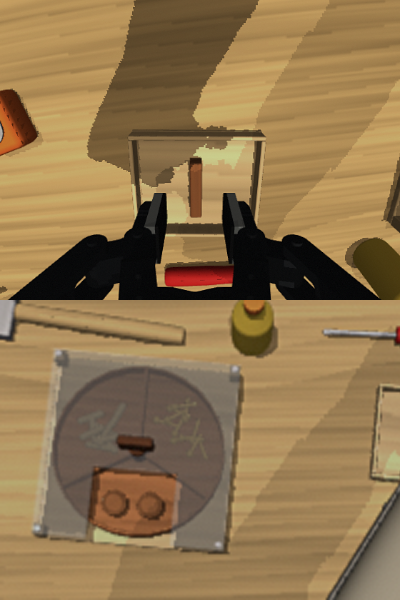

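```bash
python3 -c "
from workcell import *
print(hand_in())"
```

```text
the job is handed in; nothing more can be done
None
```

The job is handed in at about 22.6 s: the tray's empty compartment faces the opening with both knobs standing in it, and the handle is in the plywood tray on its feet, as the last pictures show; I viewed 12 pictures, two over your limit of 10.

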